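Slide the tablet frame from the curing rack into the stamping press

TASK

The blue frame of white tablets has no bottom, so keep it flat on the table and slide it: draw it out of the plywood curing rack by its red tab, let go of it on the open table, then push it from behind, red tab first, along the lane of the green press until it is fully home against the orange stops. With the frame home, press the black plunger head right down to its stop and let it spring back up. Leave the stack of red lids, the amber jar and the yellow tin where they stand.

Things in the scene. Friction and masses are not known exactly. Their poses are not given: they have to be found in the camera images.
- frame: Loose blue frame with 12 white tablets: block 140 (x) by 110 (y) by 25 mm high, too wide to grip across, about 0.35 kg. Origin at the centre of the block's underside; z up. A red upright tab stands on its +x end face: it fills x = 69 to 101 mm, y = -7 to 7 mm, z = 0 to 38 mm. Starts in the rack with the tab sticking out of the mouth.
- frame_tab (a point): Point in the red tab of the frame, at (86, 0, 28) mm in the frame's axes: the place to pinch it across its 14 mm thickness (along the frame's y).
- rack: Fixed plywood curing rack: a stall of 8 mm board, open only at its -x mouth. Origin on the table under its middle. Back wall inner face at x = 60 mm, side walls' inner faces at y = +/-65 mm (outer 73), roof from 56 to 64 mm high with tablets on it up to 78 mm (those at x > 5 mm); walls and roof end at x = -60 mm (the mouth). z up.
- press: Fixed press, no floor. Origin on the table where the home frame's origin lies; +x is the push-in direction, z up. Guide rails 20 mm high, inner faces y = +/-59 mm, x = -70 to 85 mm, flaring outward 26 degrees to the mouth at x = -120 mm (tips |y| 93 mm). Two orange stops 22 mm high, faces at x = 70 mm, meet the block's front; the tab passes their 40 mm gap.
- press_head (a point): Centre of the underside of the press's green head beam that bridges the lane, at (20, 0, 100) mm in the press's axes: beam x = -8 to 48, y = +/-103, z = 100 to 150 mm, on posts at |y| = 82 to 102 mm. A steel stamp plate under it (x = -5 to 45 mm) hangs 47 mm over the table; the plunger stands on top.
- plunger_top (a point): Centre of the top face of the black plunger head (round, 56 mm across, top 205 mm over the table when up). It is pressed straight down.
- plunger (a joint): Plunger travel in m: 0 up, 0.020 at its lower stop; the spring needs about 10 N at the stop and returns it.
- lids: Loose bystander: stack of red tin lids, 82 mm across, 36 mm high. Origin at the centre of its underside. The lids, the jar and the tin swap places; one of them stands between rack and press.
- jar: Loose bystander: amber jar with white cap, 72 mm across, 62 mm high. Origin at the centre of its underside.
- tin: Loose bystander: yellow-banded tin, 76 mm across, 50 mm high. Origin at the centre of its underside.
There are look-alikes about, which are no part of the job. Leave any turquoise look-alike of the rack alone.

How it is judged:
On the way, in this order (a step that is already met when the one before it is completed fails the run):
1. the frame is drawn clear out of the rack and let go on the open table, at rest (x of frame in the frame of rack below -0.13 m and contact force between each of the fingers, the arm and frame below 0.2 N and linear speed of frame below 0.02 m/s and x of frame in the frame of press below -0.03 m), for 0.2 s.
2. the frame is pushed home in the press against the stops, red tab first (x of frame in the frame of press between -0.007 and 0.007 m and y of frame in the frame of press between -0.009 and 0.009 m and angle between the x axis of frame and the x axis of press, either way round below 0.1 rad and x of frame_tab in the frame of press above 0.07 m and height (world z) of frame below 0.004 m), for 0.2 s.
3. the plunger is pressed down to its stop with the frame home (all of step 2 and value of joint plunger above 0.0175 m), for 0.1 s.
At the end, for the whole second after the job is handed in: The frame lies flat in the press, its origin within 7 mm along and 9 mm across of the press origin, within 0.1 rad of the lane and tab first, at rest and untouched; the plunger is back up (under 3 mm); lids, jar and tin are each within 30 mm of where it stood (all of step 2 and value of joint plunger below 0.003 m and contact force between each of the fingers, the arm and frame below 0.2 N and linear speed of frame below 0.02 m/s and distance of each of lids, jar, tin from where it was at the start of the episode below 0.03 m).
It fails at once if the frame is lifted more than 15 mm off the table or tilted more than 0.15 rad (height (world z) of frame above 0.015 m or angle between frame's own z axis and vertical above 0.15 rad).
It fails at once if the stack of three red tin lids or the amber jar or the yellow-banded tin is shifted more than 30 mm or tipped more than 0.4 rad (distance of any of lids, jar, tin from where it was at the start of the episode above 0.03 m or angle between any of lids, jar, tin's own z axis and vertical above 0.4 rad).
It also fails if it takes over 61 s, if anything falls off the work surface, if the arm or the gripper's body presses on something with over 40 N, if the wrist force passes 120 N, or if a joint passes its speed limit or range.

ROBOT

A 7-joint arm with a two-finger parallel gripper is mounted at the origin on the work surface. World frame = base frame: x ahead of the robot, y to its left, z up, the work surface at z = 0. Lengths are in m, angles in rad, forces in N, time in s.
With the tool pointing down it reaches from about 0.425 to 0.875 m from the base axis. Payload 4.7 kg.
Tool frame: the origin (TCP) lies at the very end of the fingers, on their centre line; the grasp point (between the pads) lies behind it (ctrl.tcp_to_grasp is the y of the grasp point in the tool frame, in m); y points along the fingers, x is the direction in which the jaws open and shut, and the axes are right-handed (so a half turn about y gives the same grasp; the last joint's range is limited). The gripper opens to 87 mm and grips with 3 to 60 N. Pads are 19 mm wide; open, the fingers measure 117 mm over their backs; the gripper's body (75 mm by 190 mm) begins 51 mm behind the grasp point.
Start: joints at [1.152, 0.321, -0.07, 1.45, 0.023, 1.371, -0.057], TCP at [0.273, -0.59, 0.223] pointing down, gripper open.
Joint ranges: [-2.86, 2.86], [-0.3, 2.09], [-1.38, 1.24], [0.06, 2.45], [-1.56, 4.7], [0.09, 2.05], [-2.69, 2.69]. Speed limits (rad/s): [2.57, 2.57, 3.14, 3.14, 3.14, 3.14, 3.14].

INTERFACE

Orientations are given as a rotation vector (axis times angle).
In Python, from bench import ctrl, get_image, workorder gives the robot as it stands.
- The arm moves only by the tool drive_tool, never from a script. Its argument "increments" is text: rows parted by semicolons, each of 5 numbers parted by spaces: the shift along the tool's x, y, z in mm, then the turn about the tool's y in degrees, then the closure in counts, from 0 (fully open) to 255 (shut). In form: tx ty tz yaw fingers; .... A call has 1 to 20 rows; each row shifts and turns the commanded pose from where the row before left it, along the tool's axes as they then stand; what a row does not reach is not made up. A row lasts 1/8 s, in which the tool goes at most 62.5 mm and 10.7 degrees, less where a joint would pass 70% of its speed; a pose out of reach is approached as far as the arm can. A call is refused whole if a number of a shift passes 62.5 or a number of a turn 10.7, either way. A call with a gripper value outside its range is refused whole. The fingers move at their own pace and stop on an object; "squeeze" is the grip in N (left out, the last holds). Time passes only in rows, so rows that do not move let the fingers close. It gives the time, the measured TCP pose, the force and the opening at its end, in the units of the state.
- ctrl.get_state(): the state, without advancing time (a new reading comes with each control period).
- get_image(name): name is "scene" or "side" or "wrist"; returns a dict with "img" (400x640x3 uint8, red, green, blue), "mtx" (3x3 intrinsics, pixels), "k1" (the pictures are not rectified: a ray, as slopes to the right and down, at radius r is drawn at 1 + k1 r^2 times it, then the intrinsics apply), "camera_from_world" (4x4, takes a point from world to camera coordinates). Camera axes: x right, y up, looking along -z (the intrinsics and any distortion apply to the point x, -y, -z); pixel columns grow to the right and rows downward; lengths in m; the calibration is good to about 2 mm. A picture is of the moment at which its call begins. There is no depth.
- workorder.close_job(): hands the job in, once; it reports no verdict.
The state is a dict: "time": time; "joint_positions": joint angles; "qd": joint speeds; "joint_torque": joint torques, N m; "position": TCP position; "tool_rot": TCP orientation; "ft_force": force on the tool from outside, world axes, zero at the start; "torque": the same for the moment, N m; "grip_width": opening from 0.0 (shut) to 1.0 (fully open).
Only numpy, scipy, OpenCV 4.12 (cv2) and the standard library are available. Lean on these libraries where they do the work, as an engineer would, in place of code of your own. Each camera call takes 0.05 s, during which the arm holds its last target.

## Working session

There is one attempt and no reset: what is moved stays moved. The work goes in short steps, Python scripts to look and compute and a tool call to move; the robot and the scene stay as the last step left them, time stands still between calls to the robot, and variables do not carry over. Pictures are saved under pics/ and viewed, and the job is handed in when it is done.

Besides the shell and the picture viewer there is one more tool, called after "Call:" by a JSON object that holds its "api" and its "payload". drive_tool: Moves the arm, as the interface text tells. Its arguments: {"type":"object","properties":{"increments":{"type":"string"},"squeeze":{"type":"number"}},"required":["increments"]}

```bash
ls; mkdir -p pics
cat > h.py <<'E'
import numpy as np, cv2
from bench import ctrl, get_image, workorder
def ray(d,u,v):
    K=d["mtx"];k=d["k1"]
    x=(u-K[0][2])/K[0][0]; y=(v-K[1][2])/K[1][1]
    rd=np.hypot(x,y); r=rd
    for _ in range(30): r=rd/(1+k*r*r)
    s=r/rd if rd>0 else 1
    T=np.array(d["camera_from_world"]);R=T[:3,:3];t=T[:3,3]
    o=-R.T@t; w=R.T@np.array([x*s,-y*s,-1.0]); return o,w/np.linalg.norm(w)
def onz(d,u,v,z):
    o,w=ray(d,u,v); return o+w*(z-o[2])/w[2]
def proj(d,p):
    K=np.array(d["mtx"]);T=np.array(d["camera_from_world"]);c=T[:3,:3]@np.array(p)+T[:3,3]
    x,y=c[0]/-c[2],-c[1]/-c[2]; f=1+d["k1"]*(x*x+y*y)
    return np.array([K[0][0]*x*f+K[0][2],K[1][1]*y*f+K[1][2]])
def save(d,n): cv2.imwrite(f"pics/{n}.png",cv2.cvtColor(d["img"],cv2.COLOR_RGB2BGR))
E
python3 - <<'E'
from h import *
import pickle
for n in ["scene","side","wrist"]:
    d=get_image(n); save(d,n+"0"); pickle.dump(d,open(n+"0.pkl","wb"))
    print(n,d["k1"],np.array(d["mtx"]).round(1).tolist(),ray(d,320,200)[0].round(3))
s=ctrl.get_state(); print(s, ctrl.tcp_to_grasp)
E
```

```text
pics
scene -0.06870972015627899 [[378.6, 0.0, 317.7], [0.0, 378.6, 202.3], [0.0, 0.0, 1.0]] [ 0.915 -0.738  0.934]
side -0.12560503100114745 [[440.5, 0.0, 321.2], [0.0, 440.5, 202.8], [0.0, 0.0, 1.0]] [0.124 0.829 0.87 ]
wrist -0.008898335935016531 [[282.5, 0.0, 324.6], [0.0, 282.5, 198.5], [0.0, 0.0, 1.0]] [ 0.34  -0.559  0.383]
{'time': 0.15, 'joint_positions': array([ 1.15211544,  0.32161097, -0.07003572,  1.45140177,  0.02261129,
        1.37079698, -0.05688795]), 'qd': array([-1.35736380e-03, -3.82001334e-03, -7.89261199e-05, -2.84278615e-03,
        4.42188528e-04, -2.23601269e-04, -5.18648206e-04]), 'joint_torque': array([ 5.94536482e-05, -4.91796219e+01, -4.04531909e-01, -3.12879467e+01,
       -6.39537117e-02,  4.03972110e-02,  1.51053409e-04]), 'position': array([ 0.27235842, -0.58972543,  0.22173599]), 'tool_rot': array([-1.38271246,  0.88573946, -0.88366413]), 'ft_force': array([-0.60304525,  0.78460816, -0.02883207]), 'torque': array([0.04782852, 0.00749886, 0.0008159 ]), 'grip_width': 1.0009185547440513} -0.0187
```

View pics/scene0.png

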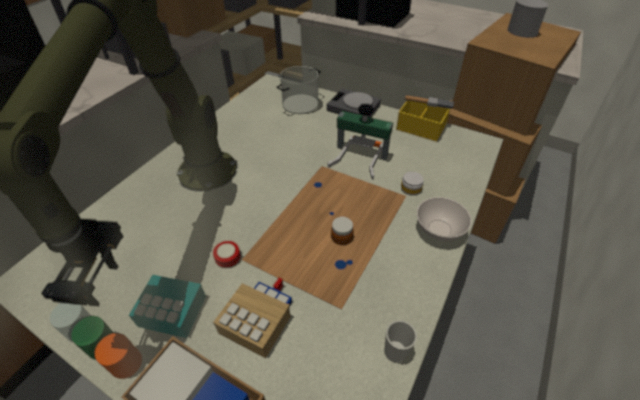

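View pics/side0.png

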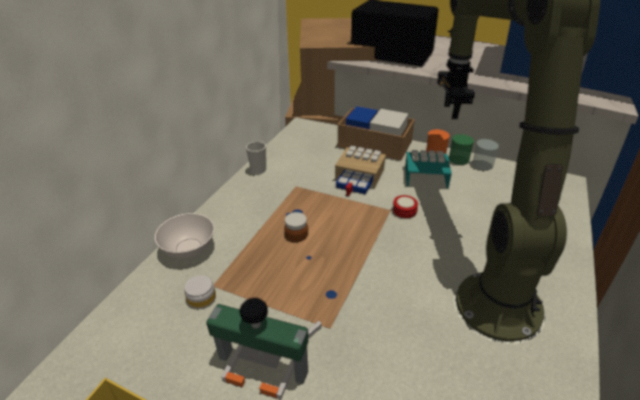

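View pics/wrist0.png

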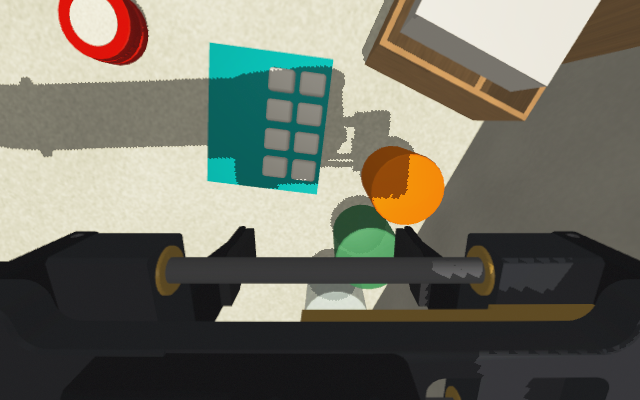

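Run:
```python
import pickle,cv2,numpy as np
def z(n,x0,y0,x1,y1,s):
    im=cv2.cvtColor(pickle.load(open(n+"0.pkl","rb"))["img"],cv2.COLOR_RGB2BGR)[y0:y1,x0:x1]
    im=cv2.resize(im,None,fx=s,fy=s,interpolation=cv2.INTER_CUBIC)
    im=cv2.convertScaleAbs(im,alpha=1.4)
    for x in range((x0//10+1)*10,x1,10): cv2.putText(im,str(x),(int((x-x0)*s),8),0,.3,(0,0,255));cv2.line(im,(int((x-x0)*s),10),(int((x-x0)*s),14),(0,0,255))
    for y in range((y0//10+1)*10,y1,10): cv2.putText(im,str(y),(0,int((y-y0)*s)),0,.3,(0,0,255))
    return im
a=z("scene",205,265,305,365,4);b=z("scene",310,85,410,185,4)
cv2.imwrite("pics/z1.png",np.hstack([a,b]))
a=z("side",315,130,415,230,4);b=z("side",195,290,335,400,4)
cv2.imwrite("pics/z2.png",a);cv2.imwrite("pics/z3.png",b)
```

```text
(no output)
```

View pics/z1.png

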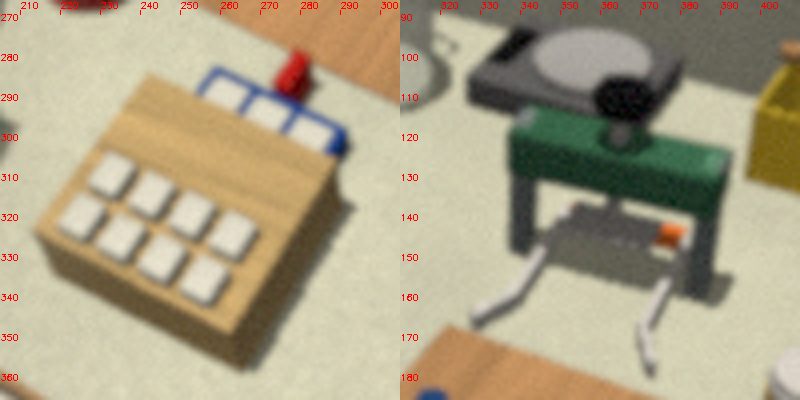

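View pics/z2.png

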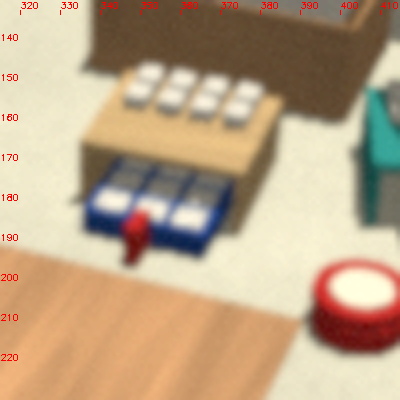

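View pics/z3.png

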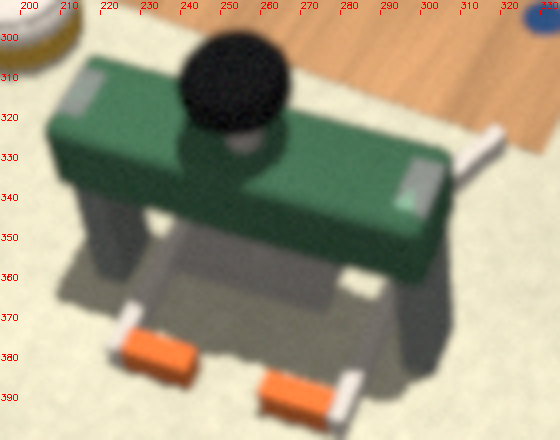

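Run:
```python
from h import *
import pickle
S=pickle.load(open("scene0.pkl","rb"));D=pickle.load(open("side0.pkl","rb"))
def P(n,d,z,l):
    q=np.array([onz(d,u,v,z)[:2] for u,v in l]); print(n,(q*1000).round().tolist()); 
    e=np.roll(q,-1,0)-q; print("  len",(np.linalg.norm(e,axis=1)*1000).round(),"ang",np.degrees(np.arctan2(e[:,1],e[:,0])).round(1),"mean",(q.mean(0)*1000).round())
P("rack s",S,.064,[(240.5,284),(289,305),(262,348),(213.5,323)])
P("rack d",D,.064,[(335,165.5),(376,172),(386,154),(346,146)])
P("beam s",S,.150,[(341.5,111),(393,122),(390.5,133),(338.5,117.5)])
P("beam d",D,.150,[(218,304),(307.5,328),(299,349),(207,322.5)])
P("stops d",D,.022,[(228,372),(244,378),(262,382),(279,389)])
P("frame d front top",D,.025,[(337,185),(367,190)])
P("frame s front top",S,.025,[(258,281.5),(289,297)])
P("tab s",S,.038,[(281,277),(275,285)]); P("tab d",D,.038,[(348,183),(348,189)])
def mask(d,f):
    hsv=cv2.cvtColor(d["img"],cv2.COLOR_RGB2HSV); return f(hsv)
for n,d in (("s",S),("d",D)):
    h=cv2.cvtColor(d["img"],cv2.COLOR_RGB2HSV)
    red=(((h[...,0]<6)|(h[...,0]>174))&(h[...,1]>150)&(h[...,2]>60)).astype(np.uint8)
    N,_,st,c=cv2.connectedComponentsWithStats(red)
    for i in range(1,N):
        if st[i,4]>10: print(n,"red",c[i].round(1),st[i],(onz(d,*c[i],.028)[:2]*1000).round())
P("jar top s",S,.062,[(342,223.5)]);P("jar d",D,.062,[(295,218.5)])
P("tin s",S,.05,[(412.5,179)]);P("tin d",D,.05,[(199,288)])
P("plunger s",S,.205,[(365,108)]);P("plunger d",D,.205,[(255,309)])
P("lids s",S,.036,[(228,250)])
P("lids d",D,.036,[(405,203)])
P("rails s z0.02",S,.02,[(372.5,178),(370,166),(376,156)]);P("left rail s",S,.02,[(328,166),(339,160),(345,148)])
```

```text
rack s [[456.0, -366.0], [603.0, -355.0], [608.0, -483.0], [466.0, -490.0]]
  len [147. 128. 142. 124.] ang [   4.3  -87.6 -177.    94.7] mean [ 533. -424.]
rack d [[596.0, -350.0], [455.0, -366.0], [458.0, -491.0], [609.0, -488.0]]
  len [142. 125. 151. 139.] ang [-173.5  -88.6    1.1   95.4] mean [ 530. -423.]
beam s [[368.0, 395.0], [568.0, 420.0], [585.0, 350.0], [379.0, 350.0]]
  len [201.  72. 207.  47.] ang [   7.1  -75.7 -179.8  103. ] mean [475. 379.]
beam d [[568.0, 370.0], [370.0, 350.0], [364.0, 401.0], [562.0, 420.0]]
  len [199.  51. 199.  50.] ang [-174.1   96.5    5.7  -82.6] mean [466. 385.]
stops d [[521.0, 440.0], [482.0, 438.0], [443.0, 431.0], [402.0, 430.0]]
  len [ 39.  40.  40. 120.] ang [-177.2 -169.2 -179.7    4.7] mean [462. 435.]
frame d front top [[567.0, -297.0], [465.0, -309.0]]
  len [102. 102.] ang [-173.3    6.7] mean [ 516. -303.]
frame s front top [[474.0, -319.0], [576.0, -318.0]]
  len [102. 102.] ang [   0.6 -179.4] mean [ 525. -318.]
tab s [[527.0, -281.0], [527.0, -311.0]]
  len [30. 30.] ang [-90.3  89.7] mean [ 527. -296.]
tab d [[531.0, -30
[... 351 characters left out ...]
 [595. -42.]
jar d [[596.0, -43.0]]
  len [0.] ang [0.] mean [596. -43.]
tin s [[713.0, 270.0]]
  len [0.] ang [0.] mean [713. 270.]
tin d [[703.0, 283.0]]
  len [0.] ang [0.] mean [703. 283.]
plunger s [[471.0, 374.0]]
  len [0.] ang [0.] mean [471. 374.]
plunger d [[462.0, 387.0]]
  len [0.] ang [0.] mean [462. 387.]
lids s [[336.0, -279.0]]
  len [0.] ang [0.] mean [ 336. -279.]
lids d [[328.0, -274.0]]
  len [0.] ang [0.] mean [ 328. -274.]
rails s z0.02 [[577.0, 239.0], [542.0, 296.0], [538.0, 362.0]]
  len [ 67.  66. 129.] ang [121.6  93.4 -72.4] mean [553. 299.]
left rail s [[405.0, 221.0], [425.0, 272.0], [412.0, 350.0]]
  len [ 55.  79. 129.] ang [ 68.8  99.7 -92.9] mean [414. 281.]
```

```bash
cat >> h.py <<'E'
from scipy.spatial.transform import Rotation as Ro
def plan(x,y,z,yawdeg):
    """target TCP, yawdeg = world heading of tool x axis. prints increments (turn first vs. shift first)"""
    s=ctrl.get_state(); R=Ro.from_rotvec(s["tool_rot"]).as_matrix(); p=np.array(s["position"])
    h=np.degrees(np.arctan2(R[1,0],R[0,0]))
    dyaw=(h-yawdeg+90)%180-90 if True else 0   # turn about tool y (down): positive turns heading negative
    print("t",round(s["time"],2),"p",(p*1000).round(1),"heading x",h.round(2),"y axis",R[:,1].round(3),"z axis",R[:,2].round(3),"F",s["ft_force"].round(1),"grip",round(float(s["grip_width"]),3),"q7",s["joint_positions"][[0,6]].round(2))
    d=(np.array([x,y,z])-p*1000)
    print("shift in present axes",(R.T@d).round(1),"turn",dyaw.round(1))
    h2=np.radians(yawdeg if abs(((h-yawdeg+180)%360)-180)<90 else yawdeg+180)
    X=np.array([np.cos(h2),np.sin(h2),0]);Y=np.array([0,0,-1.]);Z=np.cross(X,Y)
    print("shift in turned axes",(np.array([X,Y,Z])@d).round(1))
E
python3 - <<'E'
from h import *
plan(526,-293,140,4)
E
```

```text
t 0.15 p [ 272.4 -589.7  221.7] heading x -65.2 y axis [-0.001  0.001 -1.   ] z axis [ 0.908  0.419 -0.   ] F [-0.6  0.8 -0. ] grip 1.001 q7 [ 1.15 -0.06]
shift in present axes [-162.9   81.9  354.7] turn -69.2
shift in turned axes [273.7  81.7 278.3]
```

Call:
{"api": "drive_tool", "payload": {"increments": "0 0 0 -9.9 0;0 0 0 -9.9 0;0 0 0 -9.9 0;0 0 0 -9.9 0;0 0 0 -9.9 0;0 0 0 -9.9 0;0 0 0 -9.8 0;34 9 35 0 0;34 9 35 0 0;34 9 35 0 0;34 9 35 0 0;34 9 35 0 0;34 9 35 0 0;34 9 35 0 0;34 9 33 0 0;0 0 0 0 0", "squeeze": 25}}

```text
time: 2.15
position: [0.527, -0.2882, 0.1496]
tool_rot: [-1.566, -0.061, 0.061]
ft_force: [0.1, -0.4, -0.4]
grip_width: 1.004
```

Run:
```python
from h import *
import pickle
plan(526,-293,140,4)
d=get_image("wrist"); save(d,"w1"); pickle.dump(d,open("w1.pkl","wb"))
```

```text
t 2.15 p [ 527.  -288.2  149.6] heading x 4.47 y axis [-0.     0.003 -1.   ] z axis [-0.078  0.997  0.003] F [ 0.1 -0.4 -0.4] grip 1.004 q7 [0.83 0.44]
shift in present axes [-1.4  9.5 -4.7] turn 0.5
shift in turned axes [-1.4  9.6 -4.7]
```

View pics/w1.png

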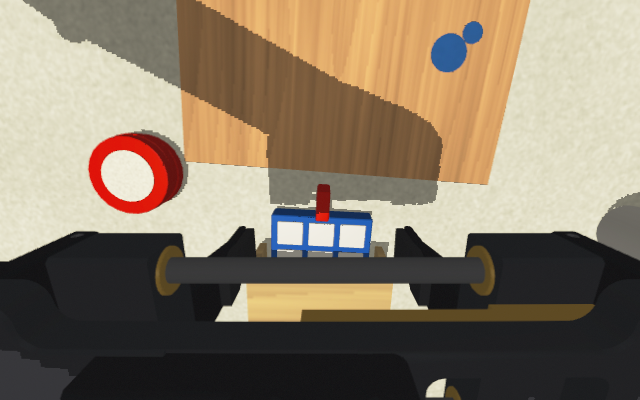

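Run:
```python
from h import *
import pickle
d=pickle.load(open("w1.pkl","rb"))
print("cam",ray(d,320,200)[0].round(3),ray(d,320,200)[1].round(3))
f=lambda u,v,z:(onz(d,u,v,z)[:2]*1000).round(1)
print("tab top corners z38",f(317,184.5,.038),f(330,184.5,.038),f(317,212,.038),f(317,221,.038),f(330,221,.038))
print("z0",f(317,184.5,0),f(330,184.5,0))
print("block top front",f(273,209,.025),f(372,214,.025), "bottom",f(271,209,0),f(372,214,0))
print("rows",f(276,216,.025),f(371,220,.025))
print("lids",f(128,175,.036))
h=cv2.cvtColor(d["img"],cv2.COLOR_RGB2HSV)
red=(((h[...,0]<6)|(h[...,0]>174))&(h[...,1]>150)&(h[...,2]>60))
ys,xs=np.nonzero(red[170:230,300:350]); 
for r in range(170,228,3):
    c=np.nonzero(red[r,300:350])[0]; print(r,(c.min()+300,c.max()+300) if len(c) else None, d["img"][r,323])
```

```text
cam [ 0.522 -0.215  0.312] [ 0.006 -0.275 -0.961]
tab top corners z38 [ 519.5 -277.8] [ 532.3 -276.8] [ 521.5 -306.5] [ 522.2 -316.2] [ 535.5 -315.2]
z0 [ 519.2 -286.5] [ 533.8 -285.4]
block top front [ 474.5 -311.1] [ 580.4 -308.5] bottom [ 468.1 -319.6] [ 585.5 -316.6]
rows [ 478.  -318.7] [ 580.1 -315.4]
lids [ 331.5 -283.2]
170 None [124  93  62]
173 None [124 121 107]
176 None [123 120 106]
179 None [122 120 105]
182 None [123 121 107]
185 (np.int64(318), np.int64(328)) [102  20  17]
188 (np.int64(317), np.int64(329)) [103  18  15]
191 (np.int64(317), np.int64(329)) [102  20  16]
194 (np.int64(317), np.int64(329)) [121  20  17]
197 (np.int64(317), np.int64(329)) [122  20  17]
200 (np.int64(317), np.int64(329)) [121  22  17]
203 (np.int64(317), np.int64(329)) [121  19  15]
206 (np.int64(317), np.int64(329)) [122  21  17]
209 (np.int64(316), np.int64(328)) [121  22  16]
212 (np.int64(316), np.int64(328)) [124  20  15]
215 (np.int64(316), np.int64(328)) [227  32  14]
218 (np.int64(316), np.int64(328)) [226  30  12]
221 None [119  68 112]
224 None [233 230 218]
227 None [241 238 230]
```

Run:
```python
from h import *
plan(527,-302,10,3.5)
```

```text
t 2.2 p [ 525.4 -291.5  149.9] heading x 4.25 y axis [-0.001  0.001 -1.   ] z axis [-0.074  0.997  0.001] F [-0.7 -1.   0.9] grip 0.998 q7 [0.83 0.44]
shift in present axes [  0.9 139.9 -10.8] turn 0.7
shift in turned axes [  1.  139.9 -10.6]
```

Call:
{"api": "drive_tool", "payload": {"increments": "1 0 -10 0.7 0;0 35 0 0 0;0 35 0 0 0;0 35 0 0 0;0 15 0 0 0;0 0 0 0 0"}}

```text
time: 2.95
position: [0.5252, -0.3049, 0.0299]
tool_rot: [-1.57, -0.042, 0.045]
ft_force: [0.8, -0.2, 0.4]
grip_width: 0.999
```

Run:
```python
from h import *
import pickle
plan(527,-302,10,3.5)
d=get_image("side"); save(d,"s2")
im=d["img"][140:230,300:420]
cv2.imwrite("pics/s2z.png",cv2.cvtColor(cv2.resize(im,None,fx=5,fy=5,interpolation=2),4))
d=get_image("wrist"); save(d,"w2")
plan(527,-302,10,3.5)
```

```text
t 2.95 p [ 525.2 -304.9   29.9] heading x 3.17 y axis [-0.002  0.    -1.   ] z axis [-0.055  0.998  0.   ] F [ 0.8 -0.2  0.4] grip 0.999 q7 [0.82 0.39]
shift in present axes [ 2.  19.9  2.8] turn -0.3
shift in turned axes [ 2.  19.9  2.8]
t 3.05 p [ 527.  -304.9   31.9] heading x 3.24 y axis [ 0.002 -0.001 -1.   ] z axis [-0.057  0.998 -0.001] F [-0.2  0.9 -0.3] grip 0.994 q7 [0.82 0.39]
shift in present axes [ 0.2 21.9  2.9] turn -0.3
shift in turned axes [ 0.2 21.9  2.9]
```

View pics/s2z.png

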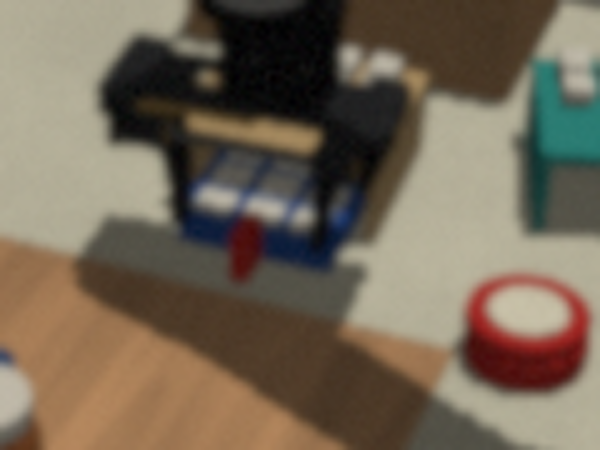

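View pics/w2.png

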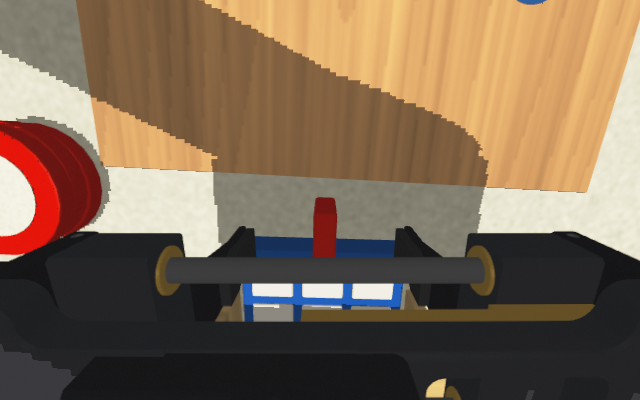

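Call:
{"api": "drive_tool", "payload": {"increments": "0 0 7 0 0;0 20 0 0 0;0 0 0 0 0;0 0 0 0 255;0 0 0 0 255;0 0 0 0 255;0 0 0 0 255;0 0 0 0 255;0 0 0 0 255;0 0 0 0 255", "squeeze": 30}}

```text
time: 4.3
position: [0.5258, -0.2967, 0.0106]
tool_rot: [-1.57, -0.045, 0.045]
ft_force: [-0.3, 0.5, 0.5]
grip_width: 0.288
```

Run:
```python
from h import *
plan(527,-298,10,3.5)
```

```text
t 4.3 p [ 525.8 -296.7   10.6] heading x 3.3 y axis [-0. -0. -1.] z axis [-0.058  0.998 -0.   ] F [-0.3  0.5  0.5] grip 0.288 q7 [0.81 0.37]
shift in present axes [ 1.1  0.6 -1.3] turn -0.2
shift in turned axes [ 1.1  0.6 -1.3]
```

Still closing (25 mm).

Call:
{"api": "drive_tool", "payload": {"increments": "0 0 0 0 255;0 0 0 0 255;0 0 0 0 255;0 0 0 0 255;0 0 0 0 255"}}

```text
time: 4.92
position: [0.5257, -0.2968, 0.0105]
tool_rot: [-1.57, -0.045, 0.045]
ft_force: [-1.6, -0.6, 1.0]
grip_width: 0.164
```

Call:
{"api": "drive_tool", "payload": {"increments": "0 0 5 0 255;0 0 10 0 255;0 0 12 0 255;0 0 12 0 255;0 0 12 0 255;0 0 12 0 255;0 0 12 0 255;0 0 12 0 255;0 0 12 0 255;0 0 12 0 255;0 0 12 0 255;0 0 12 0 255;0 0 5 0 255;0 0 0 0 255"}}

```text
time: 6.68
position: [0.5178, -0.1557, 0.0106]
tool_rot: [-1.569, -0.046, 0.046]
ft_force: [-0.3, 1.8, -0.7]
grip_width: 0.159
```

Run:
```python
from h import *
import pickle
plan(480,-60,10,6)
for n in("scene","side"):
    d=get_image(n); save(d,n+"3"); pickle.dump(d,open(n+"3.pkl","wb"))
```

```text
t 6.67 p [ 517.8 -155.7   10.6] heading x 3.35 y axis [-0.     0.001 -1.   ] z axis [-0.058  0.998  0.001] F [-0.3  1.8 -0.7] grip 0.159 q7 [0.66 0.15]
shift in present axes [-32.2   0.7  97.8] turn -2.6
shift in turned axes [-27.6   0.6  99.2]
```

View pics/scene3.png

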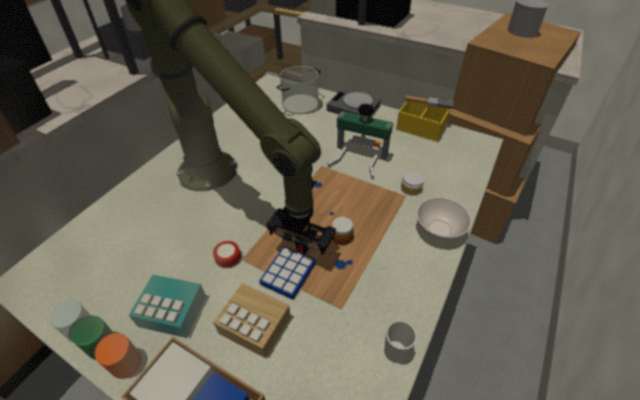

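View pics/side3.png

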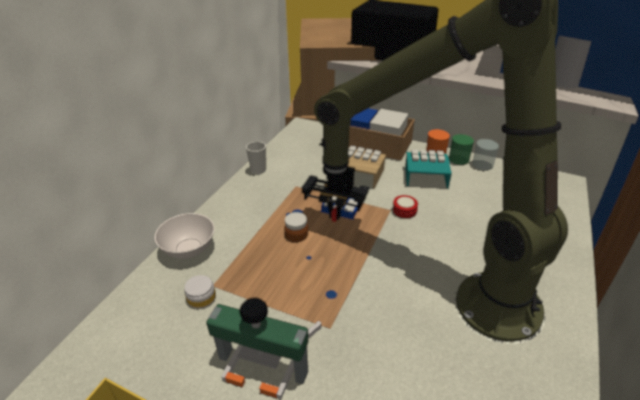

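Call:
{"api": "drive_tool", "payload": {"increments": "-3 0 6 -0.7 255;-4 0 12 -1 255;-4 0 12 -1 255;-4 0 14 0 255;-4 0 14 0 255;-4 0 14 0 255;-4 0 14 0 255;-1 0 12 0 255;1 0 14 0 255;1.5 0 14 0 255;1.5 0 14 0 255;1.5 0 14 0 255;1.5 0 14 0 255;1.5 0 14 0 255;1.5 0 14 0 255;1.5 0 14 0 255;1.5 0 14 0 255;1.5 0 10 0 255;1 0 5 0 255;0 0 0 0 255"}}

```text
time: 9.28
position: [0.4813, 0.0806, 0.0105]
tool_rot: [-1.568, -0.083, 0.083]
ft_force: [0.3, 1.4, -1.0]
grip_width: 0.158
```

Run:
```python
from h import *
import pickle
plan(481,242,10,6)
for n in("scene","side","wrist"):
    d=get_image(n); save(d,n+"4"); pickle.dump(d,open(n+"4.pkl","wb"))
```

```text
t 9.28 p [481.3  80.6  10.5] heading x 6.03 y axis [-0.     0.001 -1.   ] z axis [-0.105  0.994  0.001] F [ 0.3  1.4 -1. ] grip 0.158 q7 [ 0.37 -0.27]
shift in present axes [ 16.7   0.7 160.5] turn 0.0
shift in turned axes [ 16.6   0.5 160.5]
```

View pics/wrist4.png

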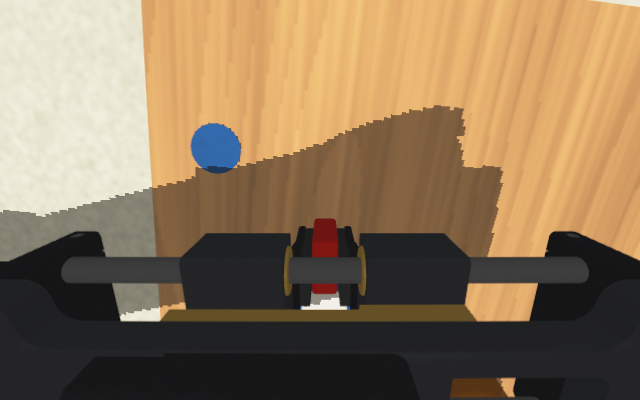

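View pics/scene4.png

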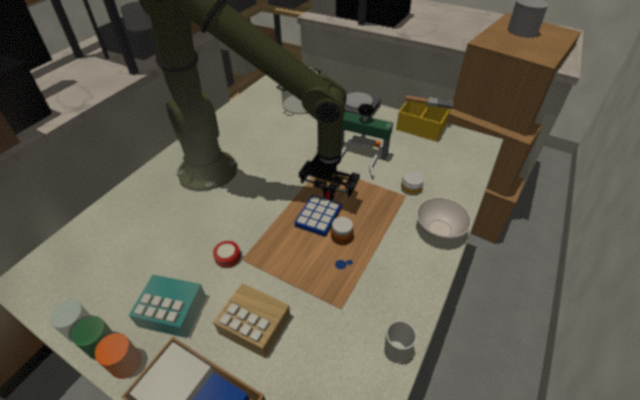

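Call:
{"api": "drive_tool", "payload": {"increments": "0.5 0 5 0 255;1.5 0 12 0 255;1.5 0 14 0 255;1.5 0 14 0 255;1.5 0 14 0 255;1.5 0 14 0 255;1.5 0 14 0 255;1.5 0 14 0 255;1 0 12 0 255;1 0 7 0 255;0 0 4 0 255;0 0 0 0 255"}}

```text
time: 10.92
position: [0.4813, 0.2052, 0.0106]
tool_rot: [-1.568, -0.083, 0.082]
ft_force: [-0.6, 0.7, -2.0]
grip_width: 0.158
```

Run:
```python
from h import *
import pickle
plan(481,242,10,6)
for n in("side","wrist"):
    d=get_image(n); save(d,n+"5"); pickle.dump(d,open(n+"5.pkl","wb"))
```

```text
t 10.93 p [481.3 205.2  10.6] heading x 6.01 y axis [ 0.     0.001 -1.   ] z axis [-0.105  0.995  0.001] F [-0.6  0.7 -2. ] grip 0.158 q7 [ 0.15 -0.56]
shift in present axes [ 3.6  0.6 36.6] turn 0.0
shift in turned axes [ 3.6  0.6 36.6]
```

View pics/wrist5.png

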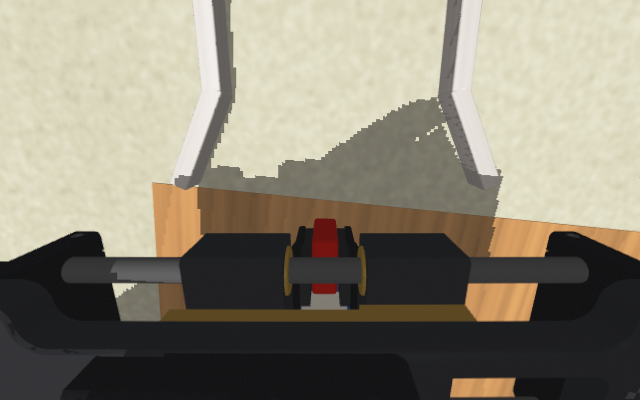

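View pics/side5.png

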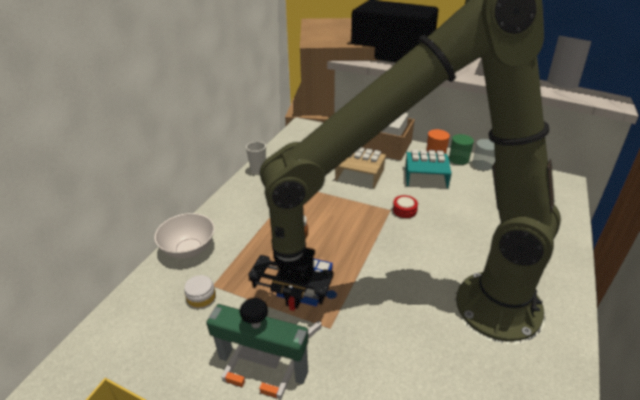

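Run:
```python
import pickle,cv2,numpy as np
im=cv2.cvtColor(pickle.load(open("wrist5.pkl","rb"))["img"],cv2.COLOR_RGB2BGR)
def z(x0,y0,x1,y1,s):
    o=cv2.resize(im[y0:y1,x0:x1],None,fx=s,fy=s,interpolation=cv2.INTER_NEAREST)
    for x in range((x0//20+1)*20,x1,20): cv2.putText(o,str(x),((x-x0)*s-8,10),0,.35,(0,0,255));cv2.line(o,((x-x0)*s,12),((x-x0)*s,18),(0,0,255))
    for y in range((y0//20+1)*20,y1,20): cv2.putText(o,str(y),(0,(y-y0)*s+4),0,.35,(0,0,255))
    return o
cv2.imwrite("pics/z5.png",np.hstack([z(160,0,260,195,3),z(425,0,525,195,3)]))
```

```text
(no output)
```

View pics/z5.png

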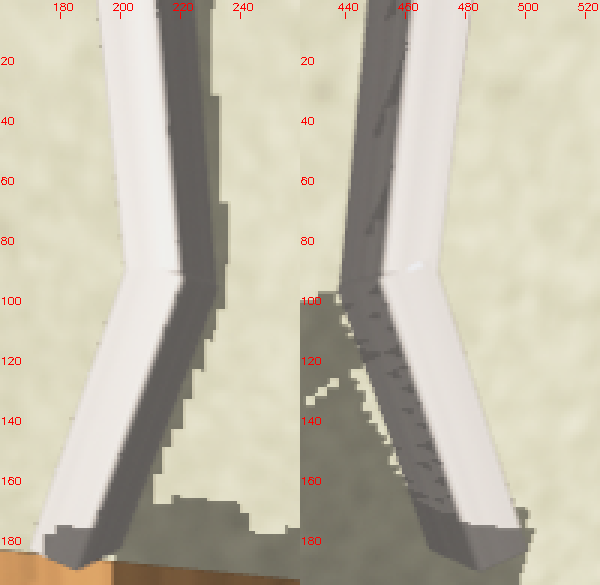

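Run:
```python
from h import *
import pickle
d=pickle.load(open("wrist5.pkl","rb"))
for z,l in ((.02,[(211,0),(220,91),(461,0),(451.5,92)]),(0,[(223.5,0),(231.5,97),(448,0),(438.5,97)])):
    q=np.array([onz(d,u,v,z)[:2]*1000 for u,v in l]);print(z,q.round(1).tolist())
    for a,b in((0,1),(2,3)): e=q[a]-q[b];print("ang",np.degrees(np.arctan2(e[1],e[0])).round(2))
    w=q[3]-q[1];print("w",np.linalg.norm(w).round(1),"cross ang",np.degrees(np.arctan2(w[1],w[0])).round(2))
    k=(q[1]+q[3])/2; a=np.radians(96); print("knee mid",k.round(1),"press origin",(k+70*np.array([np.cos(a),np.sin(a)])).round(1))
print(onz(d,313,220,.038)*1000,onz(d,336,220,.038)*1000)
```

```text
0.02 [[415.4, 326.3], [419.9, 286.3], [532.4, 338.7], [537.0, 298.2]]
ang 96.48
ang 96.45
w 117.6 cross ang 5.79
knee mid [478.4 292.2] press origin [471.1 361.8]
0 [[414.3, 333.3], [419.5, 284.8], [533.1, 345.9], [538.3, 297.3]]
ang 96.06
ang 96.11
w 119.5 cross ang 6.02
knee mid [478.9 291. ] press origin [471.6 360.6]
[473.44108944 228.65132441  38.        ] [485.00712995 229.86197426  38.        ]
```

Call:
{"api": "drive_tool", "payload": {"increments": "1 0 4 0 255;2 0 6 0 255;2 0 8 0 255;1 0 6 0 255;0 0 0 0 255;0 0 0 0 0;0 0 0 0 0;0 0 0 0 0;0 0 0 0 0;0 0 0 0 0;0 0 0 0 0;0 0 0 0 0;0 0 0 0 0;0 0 0 0 0;0 0 0 0 0;0 0 0 0 0;0 0 0 0 0"}}

```text
time: 13.15
position: [0.4847, 0.229, 0.0105]
tool_rot: [-1.569, -0.082, 0.082]
ft_force: [0.7, -0.1, -0.1]
grip_width: 1.002
```

Run:
```python
from h import *
plan(505,50,130,6)
```

```text
t 13.15 p [484.7 229.   10.5] heading x 6.0 y axis [-0. -0. -1.] z axis [-0.104  0.995 -0.   ] F [ 0.7 -0.1 -0.1] grip 1.002 q7 [ 0.1  -0.61]
shift in present axes [   1.5 -119.5 -180.2] turn -0.0
shift in turned axes [   1.5 -119.5 -180.2]
```

Call:
{"api": "drive_tool", "payload": {"increments": "0 -20 0 0 0;0 -40 0 0 0;0 -40 0 0 0;0 -20 0 0 255;0 0 -35 0 255;0 0 -35 0 255;0 0 -35 0 255;0 0 -35 0 255;0 0 -35 0 255;0 0 -35 0 255;0 0 0 0 255;0 0 0 0 255;0 0 0 0 255"}}

```text
time: 14.78
position: [0.5067, 0.0217, 0.1311]
tool_rot: [-1.569, -0.085, 0.084]
ft_force: [0.5, 0.2, -0.4]
grip_width: 0.02
```

Run:
```python
from h import *
import pickle
plan(505,40,12,6)
for n in("wrist","side"):
    d=get_image(n); save(d,n+"6"); pickle.dump(d,open(n+"6.pkl","wb"))
```

```text
t 14.78 p [506.7  21.7 131.1] heading x 6.13 y axis [ 0.001  0.    -1.   ] z axis [-0.107  0.994  0.   ] F [ 0.5  0.2 -0.4] grip 0.02 q7 [ 0.46 -0.05]
shift in present axes [  0.2 119.1  18.3] turn 0.1
shift in turned axes [  0.3 119.1  18.3]
```

View pics/wrist6.png

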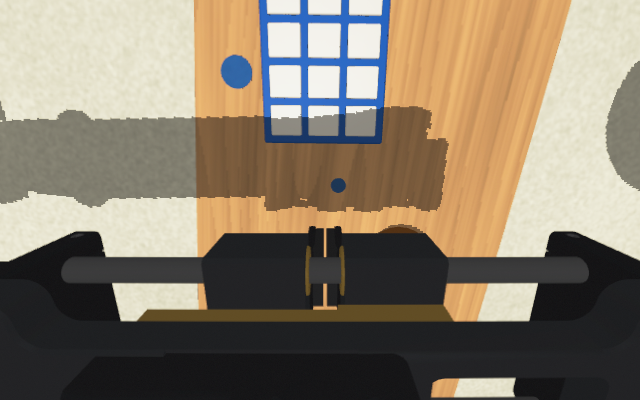

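View pics/side6.png

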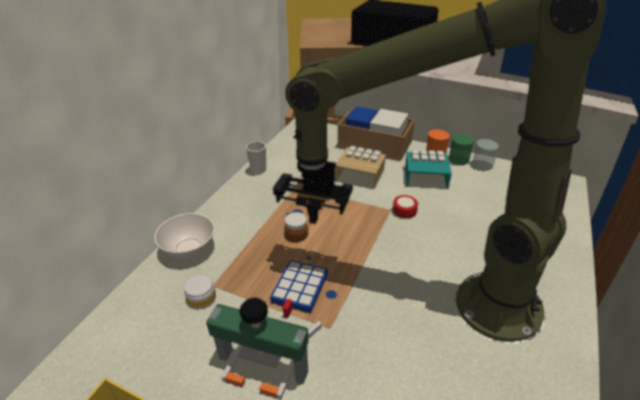

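Run:
```python
from h import *
import pickle
d=pickle.load(open("wrist6.pkl","rb"))
h=cv2.cvtColor(d["img"],cv2.COLOR_RGB2HSV)
b=((h[...,0]>100)&(h[...,0]<130)&(h[...,1]>100)).astype(np.uint8)
for r in (20,60,100,130):
    c=np.nonzero(b[r,250:400])[0]+250; p=onz(d,c.min(),r,.025)*1000;q=onz(d,c.max()+1,r,.025)*1000
    print(r,c.min(),c.max(),p[:2].round(1),q[:2].round(1),np.linalg.norm(p-q).round(1))
for u in (275,320,370):
    c=np.nonzero(b[120:160,u])[0]+120; print(u,c.min(),c.max(),(onz(d,u,c.max()+1,.0)*1000)[:2].round(1),d["img"][c.max()-8:c.max()+1,u].tolist())
o=np.array([471.,361.5]);a=np.radians(96.1);X=np.array([np.cos(a),np.sin(a)]);Y=np.array([-X[1],X[0]])
for p in [(265,138,.025),(381,140,.025),(260,5,.025),(389,5,.025)]:
    e=onz(d,*p)[:2]*1000-o; print("press xy",(e@X).round(1),(e@Y).round(1))
```

```text
20 260 388 [437.2 168.4] [544.8 180. ] 108.2
60 262 386 [440.4 137.8] [548.2 149.5] 108.4
100 263 383 [442.9 105. ] [551.  116.6] 108.7
130 265 381 [446.  79.] [553.4  90.5] 108.0
275 136 142 [451.8  65.6] [[131, 127, 119], [69, 81, 100], [28, 56, 102], [25, 54, 102], [26, 55, 102], [24, 55, 102], [25, 55, 102], [22, 52, 97], [22, 48, 89]]
320 136 142 [497.5  70.5] [[138, 136, 127], [124, 122, 114], [31, 57, 103], [25, 54, 101], [25, 55, 102], [25, 54, 102], [25, 55, 102], [25, 55, 101], [21, 50, 92]]
370 137 143 [548.5  75. ] [[133, 129, 121], [72, 84, 102], [28, 55, 102], [25, 55, 102], [25, 55, 102], [24, 54, 102], [25, 55, 102], [23, 53, 97], [22, 48, 90]]
press xy -285.5 55.3
press xy -287.3 -52.7
press xy -177.3 53.5
press xy -177.2 -53.5
```

Call:
{"api": "drive_tool", "payload": {"increments": "0 0 0 0 108;0 30 0 0 108;0 40 0 0 108;0 40 0 0 108;0 10 0 0 108;0 0 0 0 108;0 0 10 0 108;0 0 12 0 108;0 0 10 0 108;0 0 5 0 108;0 0 5 0 108;0 0 5 0 108;0 0 5 0 108;0 0 5 0 108;0 0 5 0 108;0 0 0 0 108"}}

```text
time: 16.88
position: [0.5, 0.0829, 0.0105]
tool_rot: [-1.568, -0.083, 0.083]
ft_force: [-0.2, 0.2, 1.2]
grip_width: 0.578
```

```bash
cat >> h.py <<'E'
def pr():
    s=ctrl.get_state();o=np.array([471.,361.5]);a=np.radians(96.1);X=np.array([np.cos(a),np.sin(a)]);Y=np.array([-X[1],X[0]])
    e=np.array(s["position"])[:2]*1000-o; print("TCP in press",(e@X).round(1),(e@Y).round(1),"F",s["ft_force"].round(1))
E
python3 - <<'E'
from h import *
plan(505,40,11,6)
pr()
d=get_image("wrist"); save(d,"w7")
d=get_image("side"); save(d,"s7")
cv2.imwrite("pics/s7z.png",cv2.cvtColor(cv2.resize(d["img"][150:350,200:360],None,fx=3,fy=3,interpolation=2),4))
E
```

```text
t 16.88 p [500.   82.9  10.5] heading x 6.04 y axis [-0.     0.001 -1.   ] z axis [-0.105  0.994  0.001] F [-0.2  0.2  1.2] grip 0.578 q7 [ 0.32 -0.28]
shift in present axes [  0.4  -0.5 -43.1] turn 0.0
shift in turned axes [  0.5  -0.5 -43.1]
TCP in press -280.1 0.8 F [-0.2  0.2  1.2]
```

View pics/w7.png

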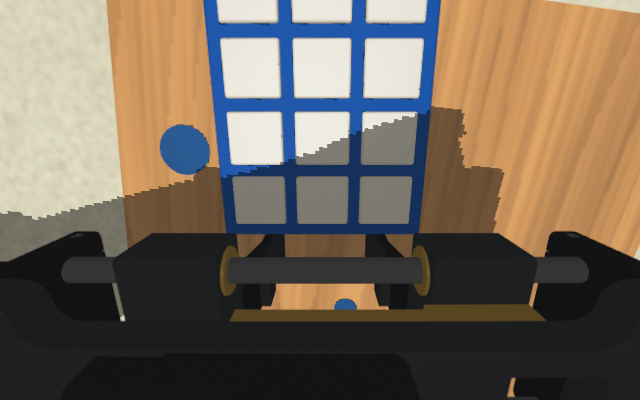

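View pics/s7z.png

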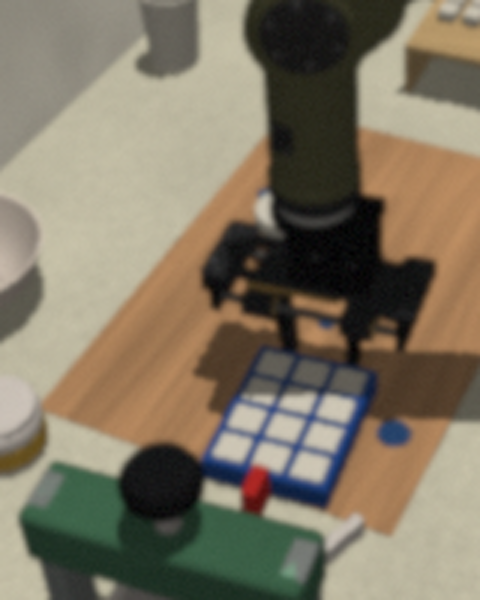

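Call:
{"api": "drive_tool", "payload": {"increments": "0 0 6 0 108;0 0 10 0 108;0 0 10 0 108;0 0 10 0 108;0 0 10 0 108;0 0 10 0 108;0 0 10 0 108;0 0 10 0 108;0 0 8 0 108;0 0 6 0 108;0 0 0 0 108"}}

```text
time: 18.35
position: [0.4908, 0.1723, 0.0107]
tool_rot: [-1.568, -0.083, 0.083]
ft_force: [0.6, 0.6, -0.2]
grip_width: 0.576
```

Run:
```python
from h import *
plan(490,177,11,6)
pr()
d=get_image("wrist"); save(d,"w8")
d=get_image("side"); save(d,"s8")
cv2.imwrite("pics/s8z.png",cv2.cvtColor(cv2.resize(d["img"][200:400,190:350],None,fx=3,fy=3,interpolation=2),4))
```

```text
t 18.35 p [490.8 172.3  10.7] heading x 6.04 y axis [ 0.     0.001 -1.   ] z axis [-0.105  0.994  0.001] F [ 0.6  0.6 -0.2] grip 0.576 q7 [ 0.18 -0.47]
shift in present axes [-0.3 -0.3  4.8] turn 0.0
shift in turned axes [-0.3 -0.3  4.8]
TCP in press -190.3 0.4 F [ 0.6  0.6 -0.2]
```

View pics/w8.png

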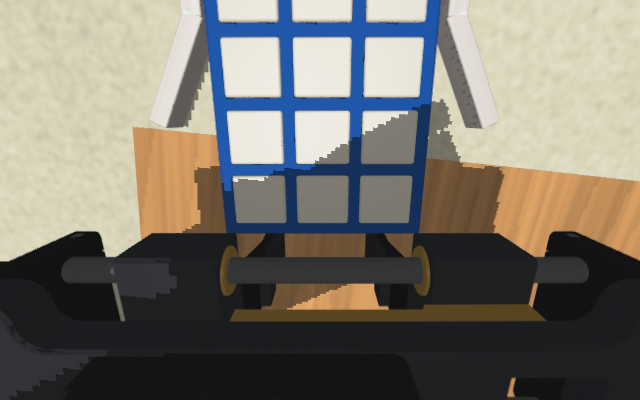

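View pics/s8z.png

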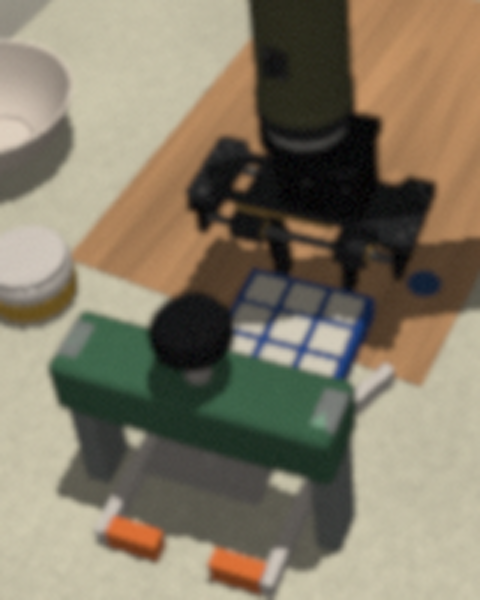

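Call:
{"api": "drive_tool", "payload": {"increments": "0 0 6 0 108;0 0 8 0 108;0 0 8 0 108;0 0 8 0 108;0 0 8 0 108;0 0 8 0 108;0 0 8 0 108;0 0 8 0 108;0 0 8 0 108;0 0 8 0 108;0 0 8 0 108;0 0 6 0 108;0 0 0 0 108"}}

```text
time: 20.08
position: [0.4807, 0.2644, 0.0105]
tool_rot: [-1.567, -0.083, 0.083]
ft_force: [0.2, 0.2, -0.4]
grip_width: 0.579
```

Run:
```python
from h import *
plan(490,177,11,6)
pr()
d=get_image("side"); save(d,"s9")
cv2.imwrite("pics/s9z.png",cv2.cvtColor(cv2.resize(d["img"][200:400,190:350],None,fx=3,fy=3,interpolation=2),4))
```

```text
t 20.07 p [480.7 264.4  10.5] heading x 6.06 y axis [-0.     0.002 -1.   ] z axis [-0.106  0.994  0.002] F [ 0.2  0.2 -0.4] grip 0.579 q7 [ 0.01 -0.67]
shift in present axes [ -0.   -0.7 -87.9] turn 0.1
shift in turned axes [  0.1  -0.5 -87.9]
TCP in press -97.6 0.6 F [ 0.2  0.2 -0.4]
```

View pics/s9z.png

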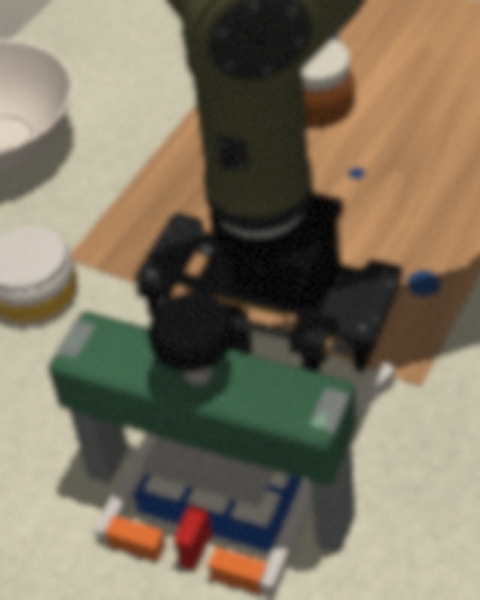

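Call:
{"api": "drive_tool", "payload": {"increments": "0 0 4 0 108;0 0 4 0 108;0 0 4 0 108;0 0 2 0 108;0 0 1 0 108;0 0 0 0 108"}}

```text
time: 20.88
position: [0.4794, 0.278, 0.0105]
tool_rot: [-1.569, -0.082, 0.083]
ft_force: [-0.3, -1.0, 0.3]
grip_width: 0.575
```

Call:
{"api": "drive_tool", "payload": {"increments": "0 0 1 0 108;0 0 1 0 108;0 0 0 0 108"}}

```text
time: 21.25
position: [0.4794, 0.2799, 0.0105]
tool_rot: [-1.569, -0.082, 0.082]
ft_force: [0.7, -0.6, -1.2]
grip_width: 0.577
```

Run:
```python
from h import *
pr()
d=get_image("side"); save(d,"s10")
cv2.imwrite("pics/s10z.png",cv2.cvtColor(cv2.resize(d["img"][330:400,200:320],None,fx=6,fy=6,interpolation=2),4))
```

```text
TCP in press -82.0 0.3 F [ 0.7 -0.6 -1.2]
```

View pics/s10z.png

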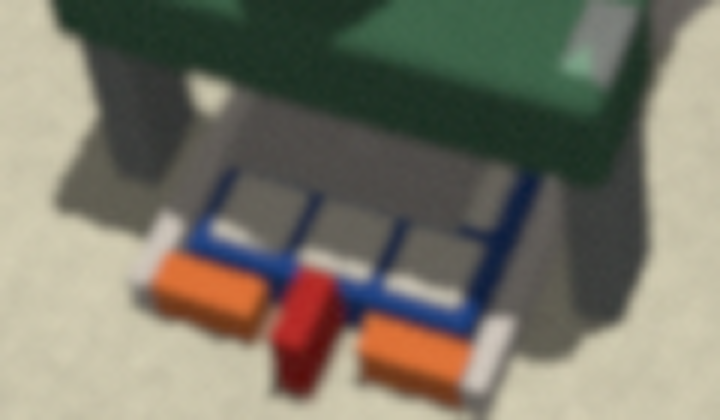

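Call:
{"api": "drive_tool", "payload": {"increments": "0 0 1 0 108;0 0 1 0 108;0 0 0 0 108"}}

```text
time: 21.68
position: [0.4792, 0.282, 0.0105]
tool_rot: [-1.569, -0.082, 0.082]
ft_force: [1.0, -1.8, -0.6]
grip_width: 0.578
```

Call:
{"api": "drive_tool", "payload": {"increments": "0 0 1 0 108;0 0 0 0 108"}}

```text
time: 21.92
position: [0.4792, 0.2821, 0.0105]
tool_rot: [-1.57, -0.082, 0.082]
ft_force: [-0.1, -3.7, 1.5]
grip_width: 0.574
```

Call:
{"api": "drive_tool", "payload": {"increments": "0 0 1 0 108;0 0 0 0 108"}}

```text
time: 22.18
position: [0.4792, 0.2822, 0.0105]
tool_rot: [-1.572, -0.081, 0.082]
ft_force: [0.3, -5.5, 2.9]
grip_width: 0.577
```

Call:
{"api": "drive_tool", "payload": {"increments": "0 0 1 0 108;0 0 0 0 108"}}

```text
time: 22.42
position: [0.4792, 0.2822, 0.0105]
tool_rot: [-1.573, -0.081, 0.082]
ft_force: [-0.1, -7.7, 3.8]
grip_width: 0.576
```

Call:
{"api": "drive_tool", "payload": {"increments": "0 0 -10 0 108;0 0 -20 0 108;0 0 -30 0 108;0 0 0 0 255;0 -40 0 0 255;0 -50 0 0 255;0 -50 0 0 255;0 -50 0 0 255;0 -50 0 0 255;0 -30 0 0 255;0 0 0 0 255;0 0 0 0 255"}}

```text
time: 23.92
position: [0.4845, 0.2257, 0.2795]
tool_rot: [-1.569, -0.082, 0.084]
ft_force: [-0.8, -0.4, -0.2]
grip_width: 0.005
```

Run:
```python
from h import *
plan(468.5,382,260,6)
pr()
import pickle
for n in ("wrist","side"):
    d=get_image(n); save(d,n+"11"); pickle.dump(d,open(n+"11.pkl","wb"))
cv2.imwrite("pics/s11z.png",cv2.cvtColor(cv2.resize(d["img"][290:400,195:335],None,fx=5,fy=5,interpolation=2),4))
```

```text
t 23.93 p [484.5 225.7 279.5] heading x 6.07 y axis [-0.001  0.    -1.   ] z axis [-0.106  0.994  0.   ] F [-0.8 -0.4 -0.2] grip 0.005 q7 [ 0.18 -0.43]
shift in present axes [  0.6  19.6 157.1] turn 0.1
shift in turned axes [  0.4  19.5 157.1]
TCP in press -136.4 1.0 F [-0.8 -0.4 -0.2]
```

View pics/wrist11.png

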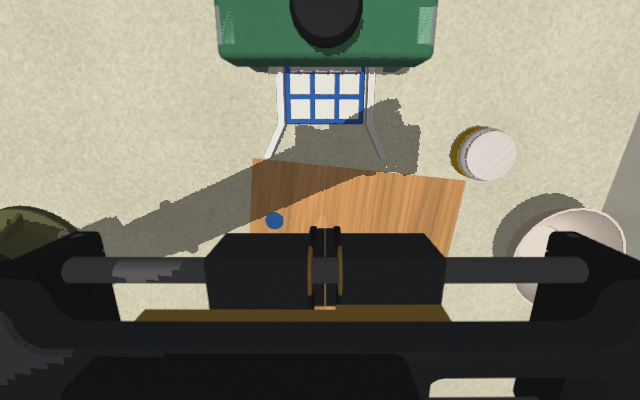

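View pics/s11z.png

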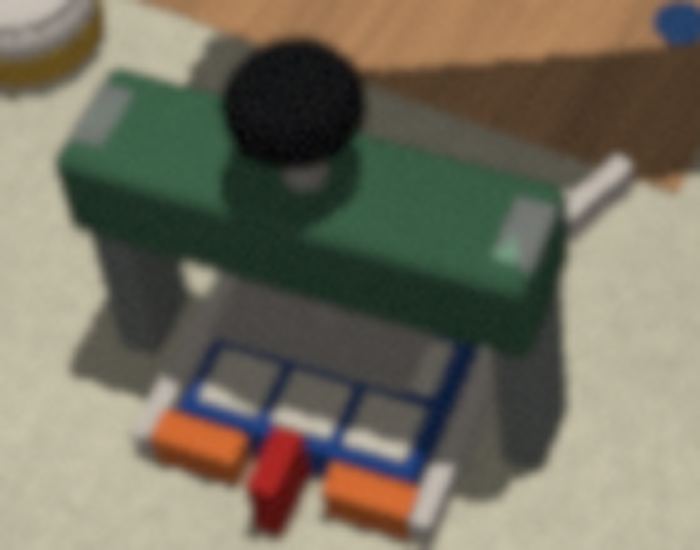

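Run:
```python
from h import *
import pickle
d=pickle.load(open("wrist11.pkl","rb"))
o=np.array([471.,361.5]);a=np.radians(96.1);X=np.array([np.cos(a),np.sin(a)]);Y=np.array([-X[1],X[0]])
f=lambda d,u,v,z:(lambda e:((e@X).round(1),(e@Y).round(1)))(onz(d,u,v,z)[:2]*1000-o)
for p in[(290,5),(362,5),(326,47),(326,40)]: print(p,f(d,*p,.205),f(d,*p,.19))
print("frame rear",f(d,286,123,.025),f(d,364,123,.025), "bottom",f(d,325,125,0))
s=pickle.load(open("side11.pkl","rb"));print("plunger side",f(s,254,308,.205))
```

```text
(290, 5) (np.float64(17.3), np.float64(25.6)) (np.float64(22.4), np.float64(27.2))
(362, 5) (np.float64(17.2), np.float64(-27.0)) (np.float64(22.3), np.float64(-28.8))
(326, 47) (np.float64(-10.6), np.float64(-0.7)) (np.float64(-7.3), np.float64(-0.8))
(326, 40) (np.float64(-5.8), np.float64(-0.7)) (np.float64(-2.2), np.float64(-0.8))
frame rear (np.float64(-68.9), np.float64(55.4)) (np.float64(-68.9), np.float64(-55.8)) bottom (np.float64(-72.2), np.float64(-0.3))
plunger side (np.float64(24.3), np.float64(3.4))
```

Call:
{"api": "drive_tool", "payload": {"increments": "0 0 30 0 255;0 0 40 0 255;0 0 40 0 255;0 0 40 0 255;0 0 6 0 255;0 20 0 0 255;0 25 0 0 255;0 15 0 0 255;0 0 0 0 255"}}

```text
time: 25.15
position: [0.4687, 0.3782, 0.2186]
tool_rot: [-1.572, -0.079, 0.083]
ft_force: [0.3, 0.1, 0.2]
grip_width: 0.006
```

Run:
```python
from h import *
plan(469,381.4,204,6);pr()
d=get_image("side"); save(d,"s12")
cv2.imwrite("pics/s12z.png",cv2.cvtColor(cv2.resize(d["img"][220:400,170:330],None,fx=3,fy=3,interpolation=2),4))
```

```text
t 25.15 p [468.7 378.2 218.6] heading x 5.9 y axis [-0.002 -0.003 -1.   ] z axis [-0.103  0.995 -0.002] F [0.3 0.1 0.2] grip 0.006 q7 [-0.08 -0.79]
shift in present axes [ 0.6 14.6  3.2] turn -0.1
shift in turned axes [ 0.6 14.6  3.1]
TCP in press 16.9 0.5 F [0.3 0.1 0.2]
```

View pics/s12z.png

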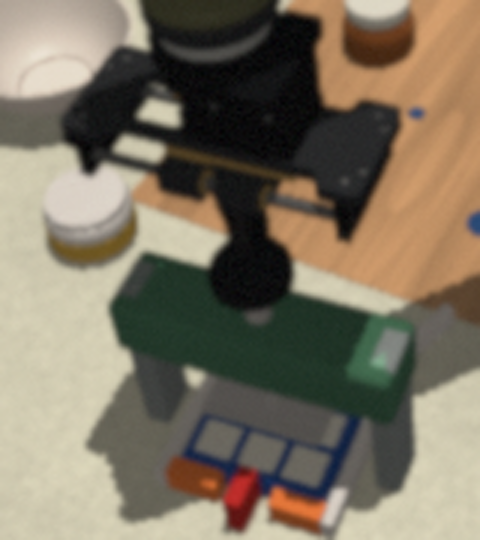

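Over the head. Press down, watching the force.

Call:
{"api": "drive_tool", "payload": {"increments": "0 5 2 0 255;0 5 0 0 255;0 5 0 0 255;0 4 0 0 255;0 4 0 0 255;0 3 0 0 255;0 3 0 0 255;0 0 0 0 255;0 0 0 0 255"}}

```text
time: 26.32
position: [0.4687, 0.3824, 0.1923]
tool_rot: [-1.569, -0.083, 0.082]
ft_force: [-1.9, -1.4, 7.4]
grip_width: 0.006
```

Call:
{"api": "drive_tool", "payload": {"increments": "0 3 0 0 255;0 3 0 0 255;0 2 0 0 255;0 0 0 0 255;0 0 0 0 255"}}

```text
time: 26.95
position: [0.4687, 0.3824, 0.1854]
tool_rot: [-1.569, -0.083, 0.081]
ft_force: [-2.5, -3.2, 12.6]
grip_width: 0.008
```

Call:
{"api": "drive_tool", "payload": {"increments": "0 2 0 0 255;0 1 0 0 255;0 0 0 0 255;0 0 0 0 255"}}

```text
time: 27.45
position: [0.4688, 0.3825, 0.1853]
tool_rot: [-1.57, -0.084, 0.08]
ft_force: [-6.9, -7.5, 25.5]
grip_width: 0.007
```

Call:
{"api": "drive_tool", "payload": {"increments": "0 -8 0 0 255;0 -15 0 0 255;0 -20 0 0 255;0 -40 0 0 255;0 0 -40 0 255;0 0 -40 0 255;0 0 -40 0 255;0 0 -30 0 255;0 0 0 0 255;0 0 0 0 255;0 0 0 0 255"}}

```text
time: 28.82
position: [0.4838, 0.2345, 0.2636]
tool_rot: [-1.569, -0.084, 0.084]
ft_force: [-0.4, 0.7, -0.3]
grip_width: 0.008
```

Run:
```python
from h import *
import pickle
pr()
o=np.array([471.,361.5]);a=np.radians(96.1);X=np.array([np.cos(a),np.sin(a)]);Y=np.array([-X[1],X[0]])
for n in ("wrist","scene","side"):
    d=get_image(n); save(d,n+"13"); pickle.dump(d,open(n+"13.pkl","wb"))
cv2.imwrite("pics/s13z.png",cv2.cvtColor(cv2.resize(d["img"][150:400,180:440],None,fx=3,fy=2.4,interpolation=2),4))
```

```text
TCP in press -127.6 0.8 F [-0.4  0.7 -0.3]
```

View pics/s13z.png

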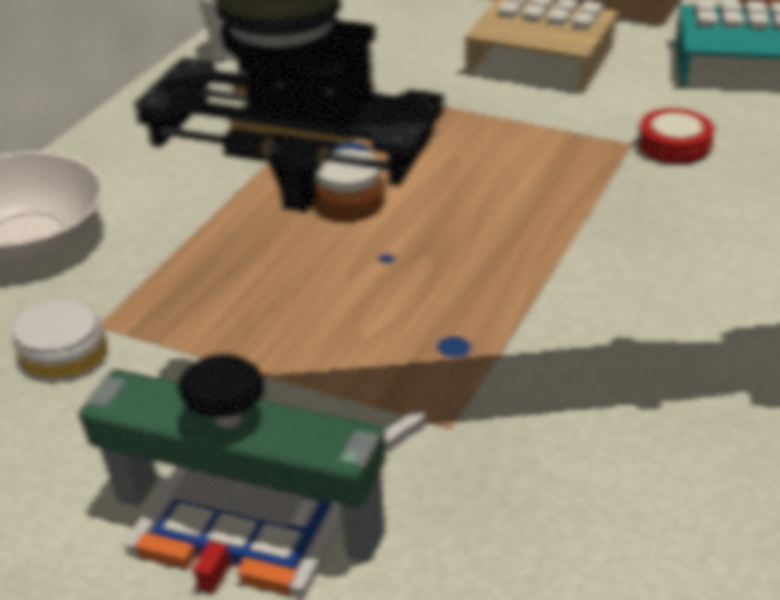

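View pics/wrist13.png

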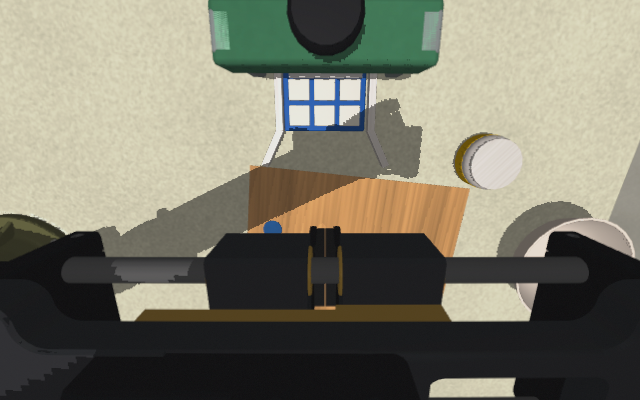

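View pics/scene13.png

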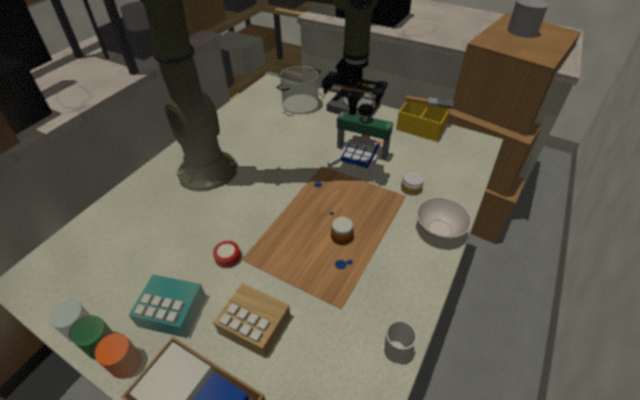

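Run:
```python
from h import *
import pickle
o=np.array([471.,361.5]);a=np.radians(96.1);X=np.array([np.cos(a),np.sin(a)]);Y=np.array([-X[1],X[0]])
d=pickle.load(open("wrist13.pkl","rb"))
for p in[(284,129,.025),(366,129,.025),(326,53,.205)]:
    e=onz(d,*p)[:2]*1000-o; print((e@X).round(1),(e@Y).round(1))
print(workorder.close_job())
```

```text
-67.9 56.0
-67.8 -57.0
-9.2 -0.8
the job is handed in; nothing more can be done
None
```

The job is done and handed in at about 29 s of the 61 s allowed. I drew the frame out of the rack by its red tab and let go of it just outside the press mouth. I then pushed it from behind, red tab first, until it met the stops. I pressed the plunger to its stop and backed off so it could spring up. The hand-in reported no verdict.

What my checks showed:
- **Frame home:** it stopped moving at the stops while the push force rose to about 8 N. The last wrist picture puts its rear edge at x ≈ -68 mm in the press axes, where -70 mm is nominal. It was centred to about 0.5 mm and square to the lane within what the picture resolves.
- **Plunger:** the head stopped at about 185 mm over the table, 20 mm below its up position, and the force there rose to 25 N with no further travel. In the last picture the head's near edge sits where it should for the plunger fully up, within about 1 mm.
- **Lids, jar and tin:** in the last scene picture they stand where they started. I judged this by eye and did not measure it. I saw no contact with them.

**Disagreements:** the scene and side cameras differed by up to 13 mm on some hand-picked points, such as the tin and the plunger. For the rack tab and the press lane I therefore relied on the closer wrist views. No final check failed.

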